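# Clear the squaring plate and register the bar

### The job

Lift the graphite mould block off the steel squaring plate and set it down flat on top of the fire brick, without dropping it. Then push the brass bar that lies on the plate into the corner of the two raised stops, so that its long side is flush against the stop farther from the robot and its end touches the side stop. Let go of everything, and leave the other things on the bench as they are.

Things in the scene. Friction and masses are not known exactly. Their poses are not given: they have to be found in the camera images.
- plate: Fixed bright steel squaring plate, 210 (x) x 190 (y) mm and 12 thick, flat on the bench. Two dark steel stops, each 12 wide and 9 high above the plate's top, form an L on it: the far stop along its whole +x edge and the side stop along its +y edge. The other two edges are open. Origin: centre of the underside; x towards the far stop, y towards the side stop, z up. Its inner corner is point corner.
- corner (a point): The inner corner where the two stops' faces meet, at the height of the plate's top: plate frame (93, 83, 12) mm; axes as the plate's. The bar is home when its centre is 14 mm (x) and 55 mm (y) back from this point.
- blank: Plain brass bar, 28 (x) x 110 (y) x 12 (z, high) mm, about 0.3 kg, lying flat and askew on the plate on the robot's side of the mould block, long axis roughly along the far stop. Origin: centre of the underside.
- mould: Dark grey graphite mould block with seven round cavities 10 deep in its top, 46 (x) x 90 (y) x 36 (z, high) mm, about 0.25 kg, upright on the plate between the bar and the far stop. Origin: centre of the underside. Grip it across its 46 mm width (x), fingertips at least 15 mm above the plate, so as to clear the stops and the bar.
- brick: Fixed rough grey fire brick, 114 (x) x 230 (y) x 64 (z, high) mm, on the bench, its top free. Origin: centre of the underside.
- file: Bystander, to be left alone: bench file lying flat, 190 long, wooden handle 20 wide, 16 high (mm). Origin: at its underside, near the middle.
- hammer: Bystander, to be left alone: small hammer lying flat, 190 long, head 22 high and about 75 across, wooden handle (mm). Origin: at its underside, near the middle.
- jar: Bystander, to be left alone: glass jar with white cap, 60 diameter, 75 high (mm). Origin: at its underside, near the middle.
- tin: Bystander, to be left alone: pale flat tin box, 60 x 95 x 22 (mm). Origin: at its underside, near the middle.
- bangle: Bystander, to be left alone: brass bangle lying flat, 68 outer diameter, 12 high (mm). Origin: at its underside, near the middle.
- offcut: Bystander, to be left alone: short brass offcut bar lying on the bench (not on the plate), 75 x 20 x 10 (mm). Origin: at its underside, near the middle.
- pot: Bystander, to be left alone: white open cup, 70 diameter, 80 high (mm). Origin: at its underside, near the middle.
There are look-alikes about, which are no part of the job. Leave any green or red look-alike of the blank alone.

How it is judged (in metres and radians):
On the way, in this order (a step that is already met when the one before it is completed fails the run):
1. the mould block lies flat on the brick and has been let go (x of mould in the frame of brick between -0.045 and 0.045 m and y of mould in the frame of brick between -0.1 and 0.1 m and z of mould in the frame of brick between 0.06 and 0.068 m and angle between mould's own z axis and vertical below 0.06 rad and linear speed of mould below 0.02 m/s and contact force between the fingers and mould below 0.1 N), for 0.2 s.
2. the bar is flush against both stops (x of blank in the frame of corner between -0.016 and -0.012 m and y of blank in the frame of corner between -0.057 and -0.053 m and z of blank in the frame of corner below 0.002 m and angle between blank's own z axis and vertical below 0.03 rad and angle between the y axis of blank and the y axis of plate, either way round below 0.02 rad and linear speed of blank below 0.02 m/s), for 0.2 s.
At the end, for the whole second after the job is handed in: The mould block rests flat on top of the brick (its centre at least 12 mm inside the brick's edges), and the bar lies flat on the plate with its long side within 2 mm of the far stop and its end within 2 mm of the side stop, square to the stops within 0.02 rad; both released and at rest (all of step 1 and all of step 2 and contact force between the fingers and blank below 0.1 N); the robot touches nothing.
It fails at once if the mould block is dropped or thrown: it moves faster than 0.5 m/s with no finger touching it (a fall of more than about 13 mm) (linear speed of mould above 0.5 m/s and contact force between the fingers and mould below 0.1 N).
It fails at once if a bystander is moved by more than 30 mm (distance of any of file, hammer, jar, tin, bangle, offcut, pot from where it was at the start of the episode above 0.03 m).
It also fails if it takes over 62 s, if anything falls off the work surface, if the arm or the gripper's body presses on something with over 40 N, if the wrist force passes 120 N, or if a joint passes its speed limit or range.

### The arm

A 7-joint arm with a two-finger parallel gripper is mounted at the origin on the work surface. World frame = base frame: x ahead of the robot, y to its left, z up, the work surface at z = 0. Lengths are in m, angles in degrees, forces in N, time in s.
With the tool pointing down it reaches from about 0.4 to 0.85 m from the base axis. Payload 4.5 kg.
Tool frame: the origin (TCP) lies at the centre of the arm's flange, where the gripper is bolted on; the fingertips stand 173 mm ahead of it and the grasp point (between the pads) lies 155 mm ahead of it; z points along the fingers, y is the direction in which the jaws open and shut (so a half turn about z gives the same grasp; the last joint's range is limited). The gripper opens to 85 mm and grips with 20 to 120 N. Pads are 22 mm wide; open, the fingers measure 114 mm over their backs; the gripper's body (76 mm by 85 mm) begins 54 mm behind the grasp point. The pads swing forward as they close: fully open they stand 13 mm farther back than shut.
Start: joints at [72.525, 39.483, -11.15, 89.685, 9.013, 51.709, -12.324], TCP at [0.208, -0.589, 0.405] pointing down, gripper open.
Joint ranges: [-172.22, 172.22], [-26.19, 119.32], [-84.43, 86.54], [7.71, 146.69], [-57.33, 237.33], [2.42, 119.75], [-152.13, 152.13]. Speed limits (degrees/s): [147.25, 147.25, 180, 180, 180, 180, 180].

### API

Orientations are given as [roll, pitch, yaw] about the fixed x, y, z axes, in that order (R = Rz(yaw) Ry(pitch) Rx(roll)).
In Python, from workcell import * gives the robot as it stands. The module is installed in compiled form; this text tells all that it offers.
- The arm moves only by the tool jog_arm, never from a script. Its argument "moves" is a list of rows, each a list of 7 numbers: the turn, a rotation vector about the tool's x, y, z in degrees, then the shift along the tool's x, y, z in m, then the opening, from 0 (shut) to 1 (fully open). In form: [[rx, ry, rz, tx, ty, tz, fingers], ...]. A call has 1 to 20 rows; each row is the pose to reach, as a shift and turn from the pose measured when the call began, along the tool's axes at that moment; what a row does not reach only later rows make up. A row lasts 1/8 s, in which the tool goes at most 62.5 mm and 10.7 degrees, less where a joint would pass 70% of its speed; a pose out of reach is approached as far as the arm can. A call with a gripper value outside its range is refused whole. The fingers move at their own pace and stop on an object; "newtons" is the grip in N (left out, the last holds). Time passes only in rows, so rows that repeat a pose let the fingers close. It gives the time, the measured TCP pose, the force and the opening at its end, in the units of the state.
- get_state(): the state, without advancing time (a new reading comes with each control period).
- snapshot(name): name is "scene" or "top" or "wrist"; returns a dict with "image" (400x640x3 uint8, red, green, blue), "intrinsics" (3x3 intrinsics, pixels), "rvec" (rotation vector, rad) and "tvec" (3), from world to camera coordinates, as OpenCV has them. Camera axes: x right, y down, z forward; pixel columns grow to the right and rows downward; lengths in m; the calibration is good to about 2 mm. A picture is of the moment at which its call begins. There is no depth.
- job_done(): hands the job in, once; it reports no verdict.
The state is a dict: "time_s": time; "joints": joint angles; "qvel": joint speeds; "joint_efforts": joint torques, N m; "tcp_pos": TCP position; "eef_rot": TCP orientation; "force": force on the tool from outside, world axes, zero at the start; "ft_torque": the same for the moment, N m; "width": finger opening in m.
Only numpy, scipy, OpenCV 4.12 (cv2) and the standard library are available. Lean on these libraries where they do the work, as an engineer would, in place of code of your own. Each camera call takes 0.05 s, during which the arm holds its last target.

## Working session

There is one attempt and no reset: what is moved stays moved. The work goes in short steps, Python scripts to look and compute and a tool call to move; the robot and the scene stay as the last step left them, time stands still between calls to the robot, and variables do not carry over. Pictures are saved under pics/ and viewed, and the job is handed in when it is done.

Besides the shell and the picture viewer there is one more tool, called after ">>>" as name([rows], argument=value, ...), one row to a line, values as JSON. jog_arm: Moves the arm, as the interface text tells. Its arguments: {"type":"object","properties":{"moves":{"type":"array"},"newtons":{"type":"number"}},"required":["moves"]}

```bash
mkdir -p pics
python3 - <<'E'
from workcell import *
import cv2
s=get_state();print({k:s[k] for k in("time_s","tcp_pos","eef_rot","force","width")})
for n in("scene","top","wrist"):
    d=snapshot(n);cv2.imwrite(f"pics/{n}0.png",cv2.cvtColor(d["image"],cv2.COLOR_RGB2BGR));print(n,d["intrinsics"],d["rvec"],d["tvec"])
E
```

```text
{'time_s': 0.0, 'tcp_pos': array([ 0.20758256, -0.58916981,  0.40388984]), 'eef_rot': array([-1.79895803e+02,  7.21308020e-03,  1.94165696e+01]), 'force': array([-0.45941622, -0.07945235,  0.22031706]), 'width': 0.08543651125857787}
scene [[361.40867765   0.         321.00475078]
 [  0.         361.40867765 205.33698223]
 [  0.           0.           1.        ]] [ 1.44316918  2.00756059 -0.95718982] [ 0.19202636 -0.29443733  1.33556663]
top [[421.63854811   0.         319.5311764 ]
 [  0.         421.63854811 201.18859657]
 [  0.           0.           1.        ]] [ 2.16280862 -2.14800584  0.1212757 ] [-0.00305877  0.53981177  1.35207861]
wrist [[294.25791366   0.         321.31693362]
 [  0.         294.25791366 206.59574699]
 [  0.           0.           1.        ]] [-2.34273959  1.65510225  0.27027408] [-0.6244997  -0.04314602  0.37999859]
```

View pics/top0.png

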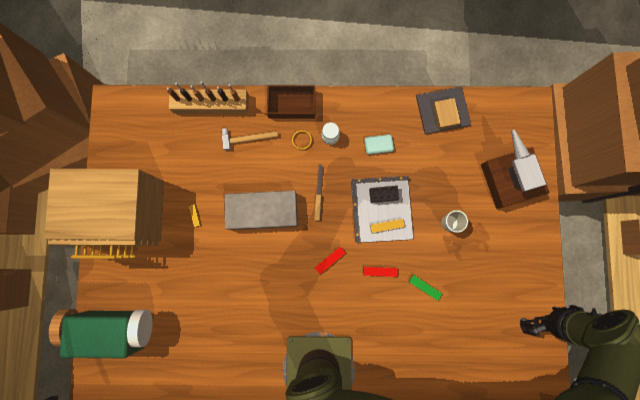

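View pics/scene0.png

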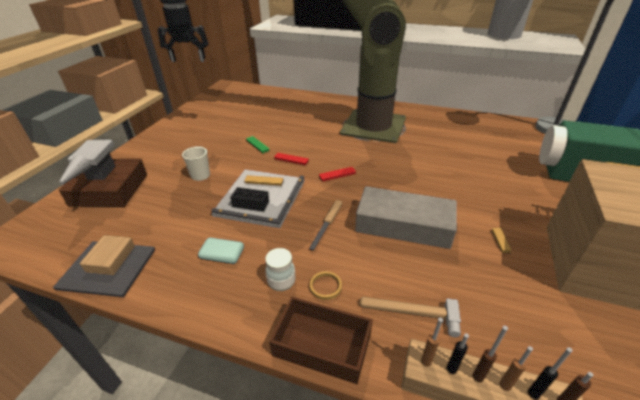

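View pics/wrist0.png

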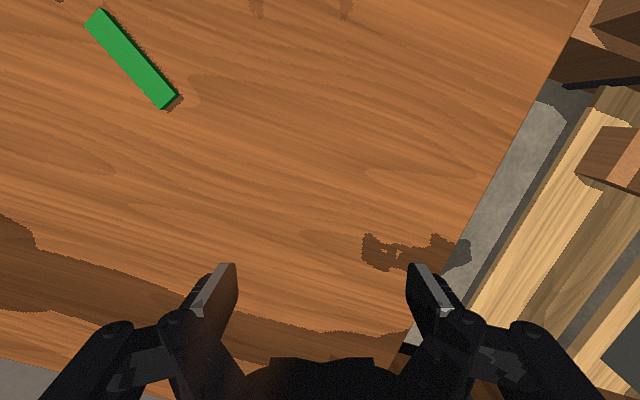

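The top view shows the plate at about (382,210), with a dark block at (385,194) and a brass bar at (388,227). The brick is at (261,210). There are red bars at (330,260) and (380,271), a green one at (425,288), and the brass offcut at (195,216). The blank is the bar at (388,227), because it is brass and lies on the plate on the robot's side of the block. I'll confirm that in an enlarged crop.

```bash
cat > h.py <<'E'
import cv2,numpy as np
from workcell import *
def pix2w(d,uv,z):
    K=d["intrinsics"];R=cv2.Rodrigues(np.array(d["rvec"],float))[0];t=np.array(d["tvec"],float).ravel()
    uv=np.atleast_2d(np.array(uv,float))
    r=(R.T@np.linalg.inv(K)@np.c_[uv,np.ones(len(uv))].T).T
    c=-R.T@t
    return c+r*((z-c[2])/r[:,2])[:,None]
def w2pix(d,P):
    return cv2.projectPoints(np.atleast_2d(np.array(P,float)),np.array(d["rvec"],float),np.array(d["tvec"],float),d["intrinsics"],None)[0].reshape(-1,2)
def crop(d,name,x0,y0,x1,y1,f):
    im=cv2.cvtColor(d["image"],cv2.COLOR_RGB2BGR)[y0:y1,x0:x1]
    cv2.imwrite(name,cv2.resize(im,None,fx=f,fy=f,interpolation=cv2.INTER_CUBIC))
E
python3 - <<'E'
from h import *
d=snapshot("top");crop(d,"pics/c1.png",340,165,430,255,6.5)
crop(d,"pics/c2.png",215,160,335,240,6)
R=cv2.Rodrigues(d["rvec"])[0];print(-R.T@d["tvec"])
E
```

```text
[ 0.37337357 -0.01116147  1.40712127]
```

View pics/c1.png

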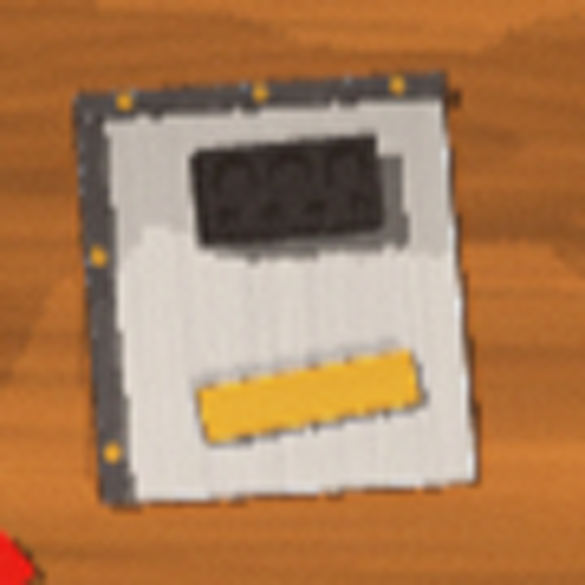

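View pics/c2.png

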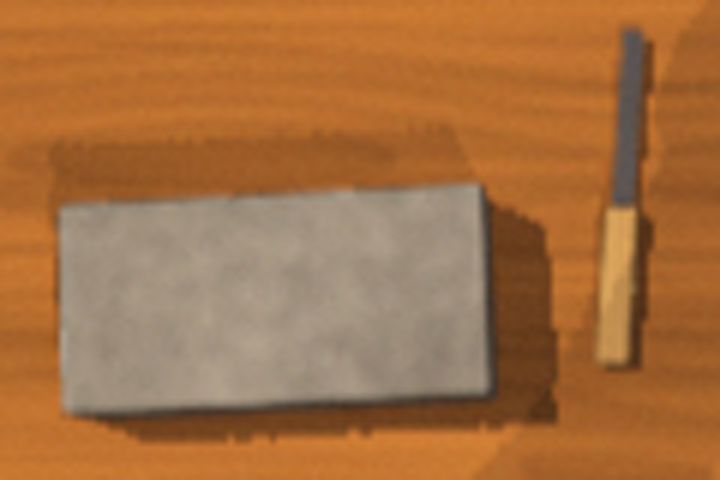

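Run:
```python
from h import *
d=snapshot("top")
def f(pts,x0,y0,s,z):
    p=(np.array(pts,float)+.5)/s-.5+[x0,y0]; return pix2w(d,p,z)
def rect(n,W):
    c=W.mean(0); e=(W[1]-W[0]+W[2]-W[3])/2; w=(W[3]-W[0]+W[2]-W[1])/2
    e=-e # +y dir
    print(n,"centre",c.round(4),"yaw(y axis)",np.degrees(np.arctan2(-e[0],e[1])).round(2),"L,W",np.linalg.norm(e).round(4),np.linalg.norm(w).round(4))
A=f([(77,93),(445,73),(105,503)],340,165,6.5,.021);B=f([(477,481)],340,165,6.5,.012)
rect("plate",np.array([A[0],A[1],B[0],A[2]]))
rect("mould",f([(191,152),(376,135),(384,228),(200,247)],340,165,6.5,.048))
rect("bar",f([(196,386),(411,349),(422,404),(208,443)],340,165,6.5,.024))
rect("brick",f([(60,206),(480,185),(492,398),(65,411)],215,160,6,.064))
rect("filehandle",f([(605,205),(638,205),(630,365),(596,362)],215,160,6,.016))
print(f([(628,28)],215,160,6,.01), pix2w(d,[[455,222]],.08))
s=get_state();print(s["tcp_pos"],s["eef_rot"],s["time_s"])
```

```text
plate centre [ 0.5182 -0.2062  0.0187] yaw(y axis) 3.67 L,W 0.1892 0.209
mould centre [ 0.5633 -0.2083  0.048 ] yaw(y axis) 5.98 L,W 0.0927 0.0476
bar centre [ 0.4623 -0.2215  0.024 ] yaw(y axis) 10.42 L,W 0.1101 0.0287
brick centre [0.508  0.1901 0.064 ] yaw(y axis) 2.69 L,W 0.2265 0.1124
filehandle centre [0.5227 0.0075 0.016 ] yaw(y axis) -2.19 L,W 0.0185 0.0883
[[0.66807427 0.00271153 0.01      ]] [[ 0.47089425 -0.42616062  0.08      ]]
[ 0.20767731 -0.58933761  0.40434668] [-1.79955437e+02  4.98191668e-03  1.94182651e+01] 0.25
```

```bash
cat >> h.py <<'E'
from scipy.spatial.transform import Rotation as Ro
def rel(pos,yaw):
    s=get_state();R=Ro.from_euler("xyz",s["eef_rot"],degrees=True)
    T=Ro.from_euler("xyz",[180,0,yaw],degrees=True)
    rv=(R.inv()*T).as_rotvec(degrees=True);t=R.inv().apply(np.array(pos)-s["tcp_pos"])
    print("rel",rv.round(2),t.round(4),"t",round(s["time_s"],2))
E
python3 -c "
from h import *
rel([.5633,-.2083,.30],96)"
```

```text
rel [-4.000e-02 -3.000e-02 -7.658e+01] [ 0.4621 -0.2411  0.1045] t 0.25
```

>>> jog_arm([
  [0,0,-9,0.05,-0.026,0.01,1],
  [0,0,-18,0.1,-0.052,0.02,1],
  [0,0,-27,0.155,-0.081,0.035,1],
  [0,0,-36,0.21,-0.11,0.047,1],
  [0,0,-45,0.265,-0.138,0.06,1],
  [0,0,-54,0.32,-0.167,0.072,1],
  [0,0,-63,0.375,-0.196,0.085,1],
  [0,0,-72,0.43,-0.224,0.097,1],
  [0,0,-76.6,0.462,-0.241,0.1045,1],
  [0,0,-76.6,0.462,-0.241,0.1045,1],
  [0,0,-76.6,0.462,-0.241,0.1045,1],
], newtons=40)

```text
time_s: 1.62
tcp_pos: [0.5628, -0.2091, 0.2997]
eef_rot: [-179.9, 0.0, 96.0]
force: [0.6, -0.7, 0.5]
width: 0.0853
```

Run:
```python
from h import *
s=get_state();print(s["tcp_pos"],s["eef_rot"],s["joints"],s["force"])
d=snapshot("wrist");crop(d,"pics/w1.png",0,0,640,400,1.25)
```

```text
[ 0.56277864 -0.20910611  0.29972437] [-1.79903605e+02  3.24146525e-03  9.59585546e+01] [ 30.12153814  47.13878541 -25.20977051  98.82171048  28.68525428
  40.66192689  -4.2472543 ] [ 0.5526606  -0.67175206  0.46689397]
```

View pics/w1.png

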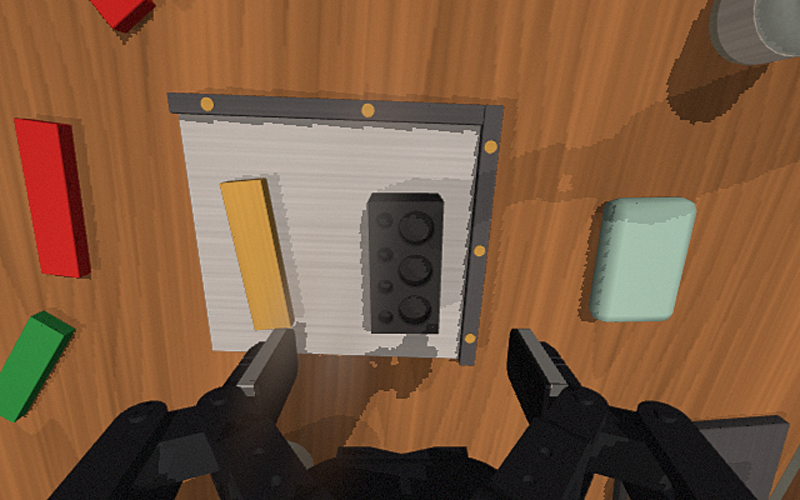

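Run:
```python
from h import *
d=snapshot("wrist");crop(d,"pics/w2.png",130,70,410,300,2.8)
R=cv2.Rodrigues(d["rvec"])[0];print(-R.T@d["tvec"],R)
```

```text
[ 0.55311388 -0.13003592  0.26882942] [[ 0.99457721  0.10399061 -0.0014607 ]
 [ 0.0991353  -0.9437078   0.3155753 ]
 [ 0.0314384  -0.31400881 -0.94889941]]
```

View pics/w2.png

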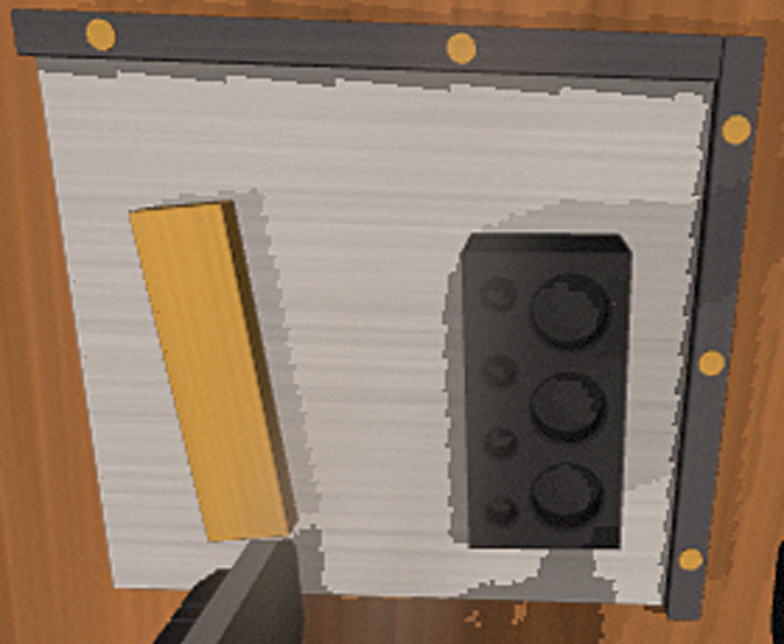

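```bash
cat >> h.py <<'E'
def f(d,pts,x0,y0,s,z):
    p=(np.array(pts,float)+.5)/s-.5+[x0,y0]; return pix2w(d,p,z)
def rect(n,W):
    c=W.mean(0); e=-(W[1]-W[0]+W[2]-W[3])/2; w=(W[3]-W[0]+W[2]-W[1])/2
    print(n,"centre",c.round(4),"yaw",np.degrees(np.arctan2(-e[0],e[1])).round(2),"L,W",np.linalg.norm(e).round(4),np.linalg.norm(w).round(4))
E
python3 - <<'E'
from h import *
d=snapshot("wrist");g=lambda p,z:f(d,p,130,70,2.8,z)
rect("mould",g([(631,251),(620,548),(469,548),(462,251)],.048))
rect("bar",g([(222,202),(291,535),(208,541),(130,212)],.024))
P=g([(717,78),(668,607),(18,53),(763,40)],.021);print(P.round(4))
v=P[0]-P[1];print("far stop yaw",np.degrees(np.arctan2(-v[0],v[1])));v=P[0]-P[2];print("side yaw",np.degrees(np.arctan2(v[1],v[0])), np.linalg.norm(v))
E
```

```text
mould centre [ 0.5637 -0.2107  0.048 ] yaw 5.77 L,W 0.09 0.0455
bar centre [ 0.461  -0.2219  0.024 ] yaw 10.95 L,W 0.1093 0.0278
[[ 0.6026 -0.1167  0.021 ]
 [ 0.6154 -0.2893  0.021 ]
 [ 0.4068 -0.1305  0.021 ]
 [ 0.6136 -0.1056  0.021 ]]
far stop yaw 4.244982787893375
side yaw 4.020550486294476 0.1962590610361104
```

```bash
python3 -c "
from h import *
rel([.5637,-.2107,.198],95.8)"
```

```text
rel [-0.06  0.02  0.05] [-0.0008  0.0013  0.1021] t 1.77
```

>>> jog_arm([
  [0,0,0,-0.001,0.001,0.03,1],
  [0,0,0,-0.001,0.001,0.06,1],
  [0,0,0,-0.001,0.001,0.08,1],
  [0,0,0,-0.001,0.001,0.094,1],
  [0,0,0,-0.001,0.001,0.102,1],
  [0,0,0,-0.001,0.001,0.102,1],
])

```text
time_s: 2.52
tcp_pos: [0.5635, -0.211, 0.198]
eef_rot: [-179.9, 0.0, 95.9]
force: [-0.3, -0.2, -0.0]
width: 0.0851
```

>>> jog_arm([
  [0,0,0,0,0,0,0.75],
  [0,0,0,0,0,0,0.6],
  [0,0,0,0,0,0,0.5],
  [0,0,0,0,0,0,0.3],
  [0,0,0,0,0,0,0.2],
  [0,0,0,0,0,0,0.2],
  [0,0,0,0,0,0,0.2],
], newtons=40)

```text
time_s: 3.4
tcp_pos: [0.5639, -0.211, 0.1989]
eef_rot: [180.0, 0.1, 95.9]
force: [-0.7, 0.7, 6.7]
width: 0.0452
```

Run:
```python
from h import *
s=get_state();print(s["tcp_pos"],s["eef_rot"],s["force"],s["width"])
d=snapshot("wrist");crop(d,"pics/w3.png",0,0,640,400,1.25)
```

```text
[ 0.56393393 -0.21103165  0.19887319] [1.79973079e+02 5.89209326e-02 9.58520133e+01] [-0.74654256  0.65736329  6.70394858] 0.04519843450586736
```

View pics/w3.png

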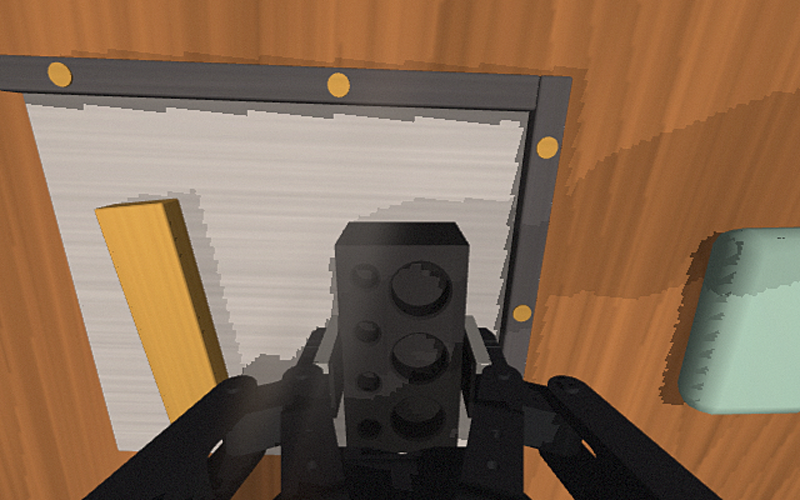

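>>> jog_arm([
  [0,0,0,0,0,-0.005,0.2],
  [0,0,0,0,0,-0.015,0.2],
  [0,0,0,0,0,-0.035,0.2],
  [0,0,0,0,0,-0.065,0.2],
  [0,0,0,0,0,-0.095,0.2],
  [0,0,0,0,0,-0.115,0.2],
  [0,0,0,0,0,-0.12,0.2],
  [0,0,0,0,0,-0.12,0.2],
], newtons=55)

```text
time_s: 4.45
tcp_pos: [0.5637, -0.211, 0.3192]
eef_rot: [180.0, 0.1, 95.9]
force: [0.5, 0.1, -2.7]
width: 0.0449
```

Run:
```python
from h import *
s=get_state();print(s["tcp_pos"],s["eef_rot"],s["force"],s["width"])
rel([.508,.190,.32],92.7)
d=snapshot("wrist");crop(d,"pics/w4.png",0,0,640,400,1.)
```

```text
[ 0.56365261 -0.21096237  0.31916157] [1.79970075e+02 7.09141865e-02 9.58512004e+01] [ 0.50078973  0.12486199 -2.71411239] 0.04489163177174141
rel [0.03 0.07 3.15] [ 0.4045 -0.0145 -0.0013] t 4.45
```

View pics/w4.png

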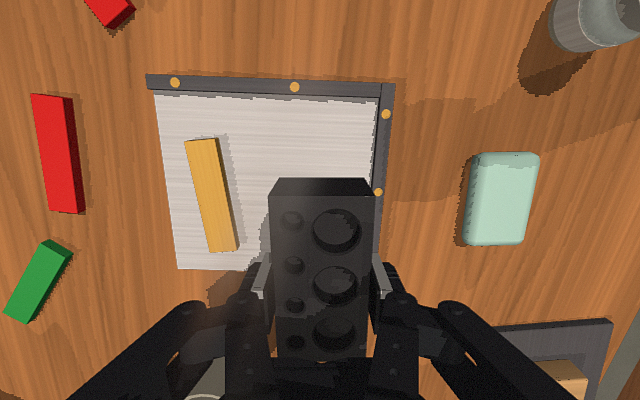

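>>> jog_arm([
  [0,0,0,0.012,0,0,0.2],
  [0,0,0.3,0.04,-0.001,0,0.2],
  [0,0,0.7,0.08,-0.003,0,0.2],
  [0,0,1,0.12,-0.004,0,0.2],
  [0,0,1.3,0.16,-0.006,0,0.2],
  [0,0,1.6,0.2,-0.007,0,0.2],
  [0,0,1.9,0.24,-0.009,0,0.2],
  [0,0,2.2,0.28,-0.01,0,0.2],
  [0,0,2.5,0.32,-0.012,0,0.2],
  [0,0,2.8,0.36,-0.013,0,0.2],
  [0,0,3.1,0.39,-0.014,0,0.2],
  [0,0,3.1,0.404,-0.0145,0,0.2],
  [0,0,3.1,0.404,-0.0145,0,0.2],
  [0,0,3.1,0.404,-0.0145,0,0.2],
])

```text
time_s: 6.25
tcp_pos: [0.508, 0.1877, 0.3178]
eef_rot: [-179.9, 0.2, 92.6]
force: [0.5, 0.0, -2.2]
width: 0.0447
```

Run:
```python
from h import *
s=get_state();print(s["tcp_pos"],s["eef_rot"],s["force"],s["width"])
rel([.508,.190,.256],92.7)
d=snapshot("wrist");crop(d,"pics/w5.png",0,0,640,400,1.)
```

```text
[0.50802479 0.18769229 0.31784279] [-1.79920779e+02  1.62973802e-01  9.26306938e+01] [ 0.4617643   0.03006642 -2.23681483] 0.044692329007433154
rel [-0.08  0.16 -0.07] [0.0025 0.0002 0.0618] t 6.25
```

View pics/w5.png

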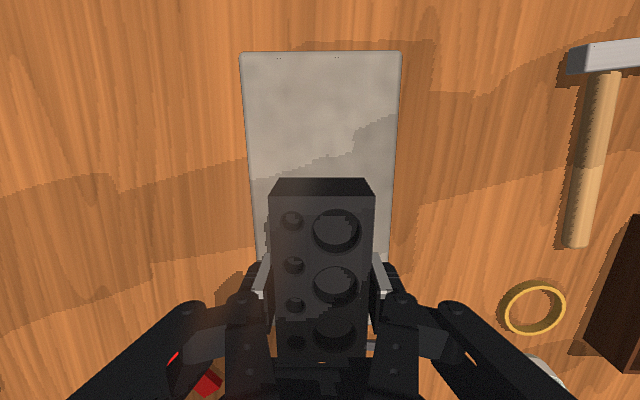

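>>> jog_arm([
  [0,0.15,0,0.001,0,0.02,0.2],
  [0,0.15,0,0.002,0,0.04,0.2],
  [0,0.15,0,0.002,0,0.054,0.2],
  [0,0.15,0,0.002,0,0.06,0.2],
  [0,0.15,0,0.002,0,0.063,0.2],
  [0,0.15,0,0.002,0,0.065,0.2],
  [0,0.15,0,0.002,0,0.065,0.2],
])

```text
time_s: 7.18
tcp_pos: [0.5081, 0.1894, 0.2532]
eef_rot: [-180.0, -0.0, 92.6]
force: [0.4, -0.1, -2.5]
width: 0.045
```

>>> jog_arm([
  [0,0,0,0,0,0.001,0.2],
  [0,0,0,0,0,0.0015,0.2],
  [0,0,0,0,0,0.0015,0.2],
])

```text
time_s: 7.55
tcp_pos: [0.5081, 0.1895, 0.2517]
eef_rot: [-180.0, -0.0, 92.6]
force: [0.4, -0.0, -3.1]
width: 0.0451
```

>>> jog_arm([
  [0,0,0,0,0,0.001,0.2],
  [0,0,0,0,0,0.001,0.2],
])

```text
time_s: 7.8
tcp_pos: [0.5081, 0.1895, 0.2509]
eef_rot: [-180.0, -0.0, 92.6]
force: [-0.3, -0.5, 0.9]
width: 0.045
```

>>> jog_arm([
  [0,0,0,0,0,0,0.55],
  [0,0,0,0,0,0,0.65],
  [0,0,0,0,0,0,0.8],
  [0,0,0,0,0,0,1],
  [0,0,0,0,0,0,1],
  [0,0,0,0,0,0,1],
])

```text
time_s: 8.55
tcp_pos: [0.5081, 0.1895, 0.2509]
eef_rot: [-180.0, -0.0, 92.6]
force: [0.6, -0.2, -0.3]
width: 0.0852
```

>>> jog_arm([
  [0,0,0,0,0,-0.01,1],
  [0,0,0,0,0,-0.03,1],
  [0,0,0,0,0,-0.06,1],
  [0,0,0,0,0,-0.07,1],
  [0,0,0,0,0,-0.07,1],
])

```text
time_s: 9.18
tcp_pos: [0.5083, 0.1894, 0.3216]
eef_rot: [179.9, -0.0, 92.6]
force: [0.5, 0.0, -0.1]
width: 0.0856
```

Run:
```python
from h import *
s=get_state();print(s["tcp_pos"],s["eef_rot"],s["force"],s["width"])
d=snapshot("wrist");crop(d,"pics/w6.png",0,0,640,400,1.)
d=snapshot("top");crop(d,"pics/t6.png",180,80,480,305,2.6)
```

```text
[0.50828038 0.18943891 0.32155016] [ 1.79936392e+02 -4.02830868e-02  9.25954753e+01] [ 0.48533417  0.00665093 -0.14968184] 0.08557597034546531
```

View pics/w6.png

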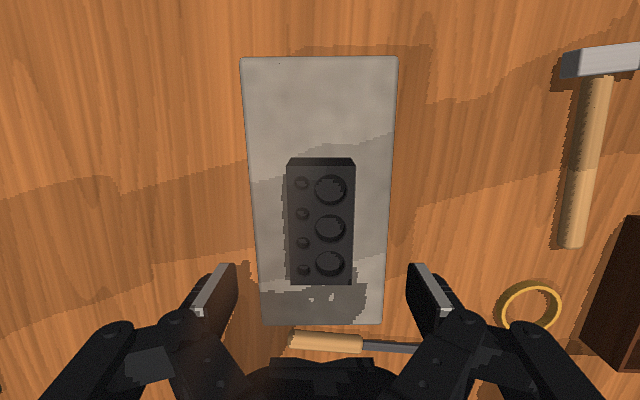

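View pics/t6.png

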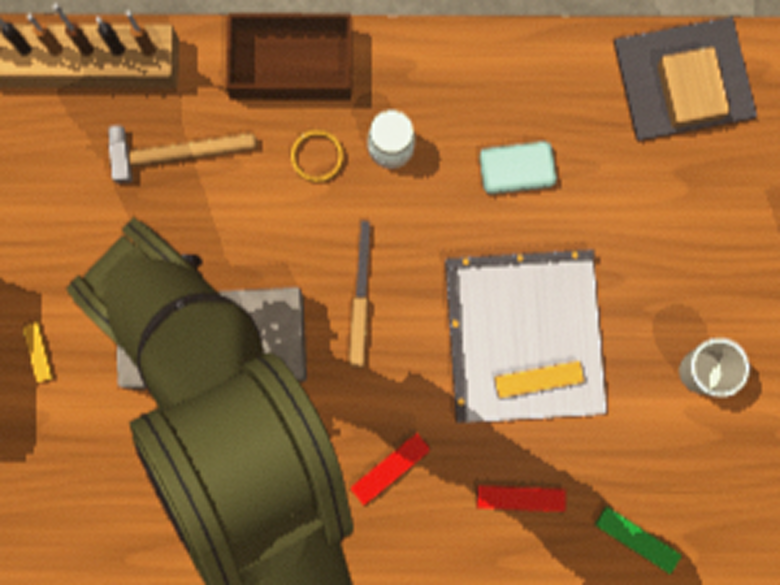

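The graphite block sits flat on the brick, at about (320,220) in the wrist view, and it's released. The bystanders look unchanged. Next I'll touch off the fingertip height on the plate, then push the bar.

```bash
cat >> h.py <<'E'
C=np.array([.604,-.117]);YAW=4.1
def P(x,y,z):
    a=np.radians(YAW);c,s=np.cos(a),np.sin(a);return [C[0]+c*x-s*y,C[1]+s*x+c*y,z]
def inplate(p):
    a=np.radians(YAW);c,s=np.cos(a),np.sin(a);q=np.array(p)[:2]-C;return np.array([c*q[0]+s*q[1],-s*q[0]+c*q[1]])
E
python3 -c "
from h import *
rel(P(-.06,-.095,.25),4.1);print(get_state()['joints'])"
```

```text
rel [-4.000e-02  8.000e-02  8.851e+01] [-0.4068  0.0247  0.0705] t 9.28
[-13.24502737  41.2093904  -20.06012805 108.37573392  23.46425795
  34.54002328 -45.69367484]
```

>>> jog_arm([
  [0,0,8,-0.03,0.002,0,1],
  [0,0,18,-0.08,0.005,0,0.9],
  [0,0,28,-0.13,0.008,0,0.8],
  [0,0,38,-0.18,0.011,0.01,0.7],
  [0,0,48,-0.23,0.014,0.02,0.6],
  [0,0,58,-0.28,0.017,0.03,0.6],
  [0,0,68,-0.33,0.02,0.045,0.6],
  [0,0,78,-0.38,0.023,0.06,0.6],
  [0,0,86,-0.407,0.0247,0.07,0.6],
  [0,0,88.5,-0.407,0.0247,0.07,0.6],
  [0,0,88.5,-0.407,0.0247,0.07,0.6],
  [0,0,88.5,-0.407,0.0247,0.07,0.6],
])

```text
time_s: 10.78
tcp_pos: [0.5512, -0.2144, 0.2506]
eef_rot: [-179.9, 0.1, 4.3]
force: [0.3, -0.1, -0.3]
width: 0.0511
```

Run:
```python
from h import *
s=get_state();print(s["tcp_pos"],s["eef_rot"],s["force"],s["width"],s["joints"],inplate(s["tcp_pos"]))
rel(P(-.06,-.095,.196),4.1)
d=snapshot("wrist");crop(d,"pics/w7.png",0,0,640,400,1.25)
```

```text
[ 0.551215   -0.21435404  0.25055807] [-1.79945864e+02  7.52738130e-02  4.31858128e+00] [ 0.29494543 -0.05358234 -0.27575767] 0.051099605708833505 [ 17.35703177  49.24841701  -0.99250238 102.4974425    1.53359909
  28.35666382 -70.32315689] [-0.05961048 -0.0933309 ]
rel [-0.05  0.08  0.22] [-0.0003  0.0017  0.0546] t 10.78
```

View pics/w7.png

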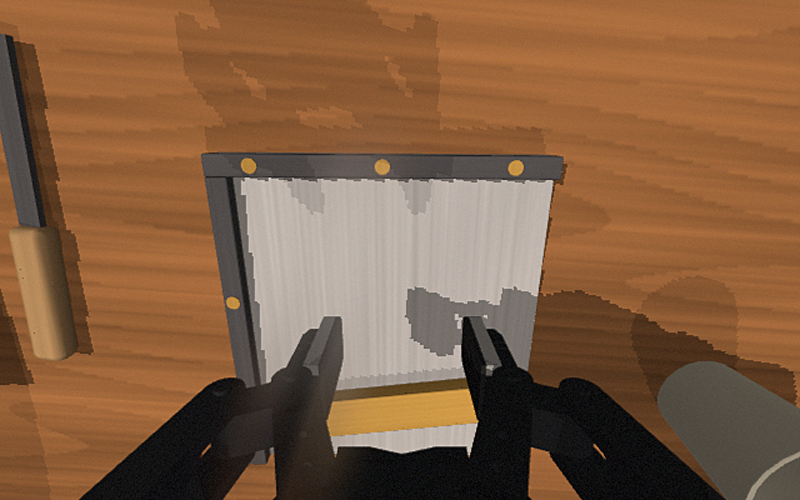

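>>> jog_arm([
  [0,0,0,0,0.001,0.025,0.6],
  [0,0,0,0,0.001,0.045,0.6],
  [0,0,0,0,0.001,0.054,0.6],
  [0,0,0,0,0.001,0.057,0.6],
  [0,0,0,0,0.001,0.059,0.6],
  [0,0,0,0,0.001,0.059,0.6],
])

```text
time_s: 11.58
tcp_pos: [0.5514, -0.2157, 0.192]
eef_rot: [-180.0, 0.0, 4.3]
force: [0.0, -0.3, 0.3]
width: 0.051
```

>>> jog_arm([
  [0,0,0,0,0,0.0015,0.6],
  [0,0,0,0,0,0.003,0.6],
  [0,0,0,0,0,0.003,0.6],
])

```text
time_s: 11.95
tcp_pos: [0.5514, -0.2157, 0.189]
eef_rot: [-180.0, 0.0, 4.3]
force: [0.0, -0.1, -0.5]
width: 0.0511
```

>>> jog_arm([
  [0,0,0,0,0,0.0015,0.6],
  [0,0,0,0,0,0.003,0.6],
  [0,0,0,0,0,0.003,0.6],
])

```text
time_s: 12.32
tcp_pos: [0.5513, -0.2156, 0.1858]
eef_rot: [-180.0, 0.1, 4.3]
force: [0.3, -0.9, 0.4]
width: 0.0511
```

>>> jog_arm([
  [0,0,0,0,0,0.0015,0.6],
  [0,0,0,0,0,0.003,0.6],
  [0,0,0,0,0,0.003,0.6],
])

```text
time_s: 12.7
tcp_pos: [0.5512, -0.2156, 0.1827]
eef_rot: [-180.0, 0.1, 4.3]
force: [0.0, -0.5, -0.6]
width: 0.0515
```

>>> jog_arm([
  [0,0,0,0,0,0.001,0.6],
  [0,0,0,0,0,0.002,0.6],
  [0,0,0,0,0,0.002,0.6],
])

```text
time_s: 13.08
tcp_pos: [0.5513, -0.2156, 0.1822]
eef_rot: [-180.0, 0.0, 4.3]
force: [-2.4, 0.8, 12.3]
width: 0.0514
```

>>> jog_arm([
  [0,0,0,0,0,-0.02,0.6],
  [0,0,0,0,0,-0.05,0.6],
  [0,0,0,0,0,-0.05,0.6],
])

```text
time_s: 13.45
tcp_pos: [0.5524, -0.2162, 0.2352]
eef_rot: [179.9, -0.3, 4.3]
force: [0.4, 0.2, -1.0]
width: 0.051
```

```bash
python3 -c "
from h import *
print(get_state()['force']);rel(P(-.192,-.094,.225),4.1);rel(P(-.192,-.094,.186),4.1)"
```

```text
[ 0.41826213  0.23002692 -1.02553834]
rel [ 0.11 -0.26  0.17] [-0.1335 -0.0017  0.0096] t 13.45
rel [ 0.11 -0.26  0.17] [-0.1337 -0.0017  0.0486] t 13.45
```

>>> jog_arm([
  [0.1,-0.2,0.2,-0.05,-0.001,0,0.6],
  [0.1,-0.2,0.2,-0.1,-0.0015,0.003,0.6],
  [0.1,-0.2,0.2,-0.1335,-0.0017,0.009,0.6],
  [0.1,-0.2,0.2,-0.1335,-0.0017,0.009,0.6],
  [0.1,-0.2,0.2,-0.1335,-0.0017,0.03,0.6],
  [0.1,-0.2,0.2,-0.1335,-0.0017,0.044,0.6],
  [0.1,-0.2,0.2,-0.1335,-0.0017,0.0486,0.6],
  [0.1,-0.2,0.2,-0.1335,-0.0017,0.0486,0.6],
])

```text
time_s: 14.45
tcp_pos: [0.4196, -0.2244, 0.1858]
eef_rot: [180.0, -0.1, 4.1]
force: [0.1, -0.8, -0.0]
width: 0.051
```

Run:
```python
from h import *
s=get_state();print(s["tcp_pos"],s["eef_rot"],s["force"],s["width"],inplate(s["tcp_pos"]))
rel(P(-.049,-.094,.186),4.1)
d=snapshot("wrist");crop(d,"pics/w8.png",0,0,640,400,1.25)
```

```text
[ 0.41962961 -0.22438649  0.18577461] [ 1.79997386e+02 -5.09054754e-02  4.09048314e+00] [ 0.11813869 -0.84445233 -0.01116337] 0.05102459562917 [-0.1915764  -0.09392965]
rel [ 0.   -0.05 -0.01] [ 1.426e-01  0.000e+00 -1.000e-04] t 14.45
```

View pics/w8.png

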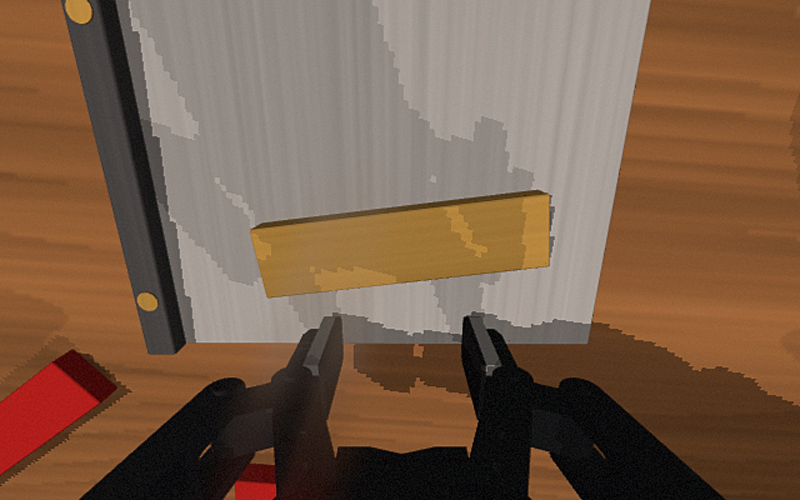

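>>> jog_arm([
  [0,0,0,0.006,0,0,0.6],
  [0,0,0,0.014,0,0,0.6],
  [0,0,0,0.024,0,0,0.6],
  [0,0,0,0.034,0,0,0.6],
  [0,0,0,0.045,0,0,0.6],
  [0,0,0,0.056,0,0,0.6],
  [0,0,0,0.067,0,0,0.6],
  [0,0,0,0.078,0,0,0.6],
  [0,0,0,0.089,0,0,0.6],
  [0,0,0,0.1,0,0,0.6],
  [0,0,0,0.11,0,0,0.6],
  [0,0,0,0.12,0,0,0.6],
  [0,0,0,0.128,0,0,0.6],
  [0,0,0,0.134,0,0,0.6],
  [0,0,0,0.138,0,0,0.6],
  [0,0,0,0.138,0,0,0.6],
])

```text
time_s: 16.5
tcp_pos: [0.5579, -0.2145, 0.1863]
eef_rot: [180.0, -0.2, 4.1]
force: [0.3, 0.3, 0.9]
width: 0.0511
```

Run:
```python
from h import *
s=get_state();print(s["tcp_pos"],s["eef_rot"],s["force"],s["width"],inplate(s["tcp_pos"]))
rel(P(-.049,-.094,.186),4.1)
d=snapshot("wrist");crop(d,"pics/w9.png",0,0,640,400,1.25)
```

```text
[ 0.55791074 -0.2145427   0.18630051] [ 1.79967035e+02 -1.64538753e-01  4.09938633e+00] [0.26574048 0.32125002 0.91165691] 0.05109489715845851 [-0.05294536 -0.0939978 ]
rel [ 0.03 -0.16 -0.  ] [0.0039 0.     0.0003] t 16.5
```

View pics/w9.png

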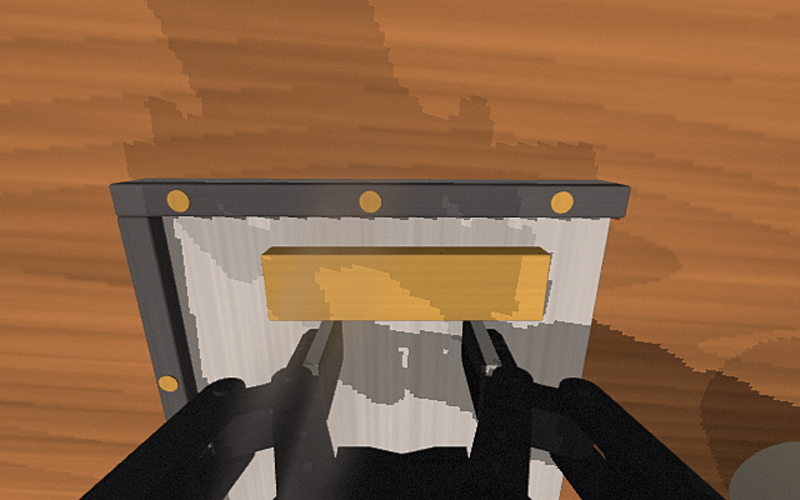

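>>> jog_arm([
  [0,0,0,0.004,0,0,0.6],
  [0,0,0,0.008,0,0,0.6],
  [0,0,0,0.011,0,0,0.6],
  [0,0,0,0.013,0,0,0.6],
  [0,0,0,0.013,0,0,0.6],
])

```text
time_s: 17.18
tcp_pos: [0.5711, -0.2135, 0.1863]
eef_rot: [180.0, -0.2, 4.1]
force: [-0.0, -0.1, -0.2]
width: 0.051
```

>>> jog_arm([
  [0,0,0,0.001,0,0,0.6],
  [0,0,0,0.002,0,0,0.6],
  [0,0,0,0.002,0,0,0.6],
])

```text
time_s: 17.55
tcp_pos: [0.5718, -0.2136, 0.1863]
eef_rot: [180.0, -0.0, 4.1]
force: [-5.5, -0.3, 4.0]
width: 0.0512
```

>>> jog_arm([
  [0,0,0,-0.005,0,0,0.6],
  [0,0,0,-0.015,0,-0.01,0.6],
  [0,0,0,-0.015,0,-0.06,0],
  [0,0,0,-0.015,0,-0.06,0],
  [0,0,0,-0.015,0,-0.06,0],
])

```text
time_s: 18.18
tcp_pos: [0.5568, -0.2146, 0.2469]
eef_rot: [180.0, -0.1, 4.1]
force: [-0.8, -0.0, -0.7]
width: 0.0001
```

Run:
```python
from h import *
s=get_state();print(s["tcp_pos"],s["force"],s["width"],inplate(s["tcp_pos"]))
rel(P(-.015,-.180,.245),4.1);rel(P(-.015,-.180,.189),4.1)
d=snapshot("wrist");crop(d,"pics/w10.png",0,0,640,400,1.25)
```

```text
[ 0.55680989 -0.21463597  0.24687399] [-0.76357699 -0.03536404 -0.6628904 ] 0.00013915189564451134 [-0.05405006 -0.09401213]
rel [ 0.02 -0.08 -0.03] [0.0391 0.086  0.002 ] t 18.18
rel [ 0.02 -0.08 -0.03] [0.039  0.0859 0.058 ] t 18.18
```

View pics/w10.png

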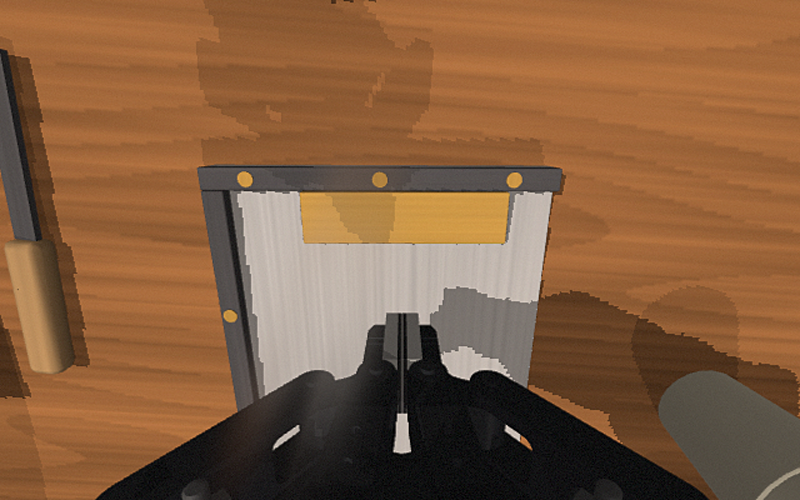

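>>> jog_arm([
  [0,0,0,0.01,0.04,0,0],
  [0,0,0,0.03,0.08,0,0],
  [0,0,0,0.039,0.086,0.005,0],
  [0,0,0,0.039,0.086,0.03,0],
  [0,0,0,0.039,0.086,0.05,0],
  [0,0,0,0.039,0.086,0.057,0],
  [0,0,0,0.039,0.086,0.057,0],
])

```text
time_s: 19.1
tcp_pos: [0.6013, -0.297, 0.1884]
eef_rot: [-179.9, 0.1, 4.1]
force: [-0.6, -0.1, 0.5]
width: -0.0003
```

Run:
```python
from h import *
s=get_state();print(s["tcp_pos"],s["force"],s["width"],inplate(s["tcp_pos"]))
d=snapshot("wrist");crop(d,"pics/w11.png",0,0,640,400,1.25)
```

```text
[ 0.60133672 -0.29703941  0.18844847] [-0.64644661 -0.09739516  0.48908873] -0.0003208360930042441 [-0.01552882 -0.17938823]
```

View pics/w11.png

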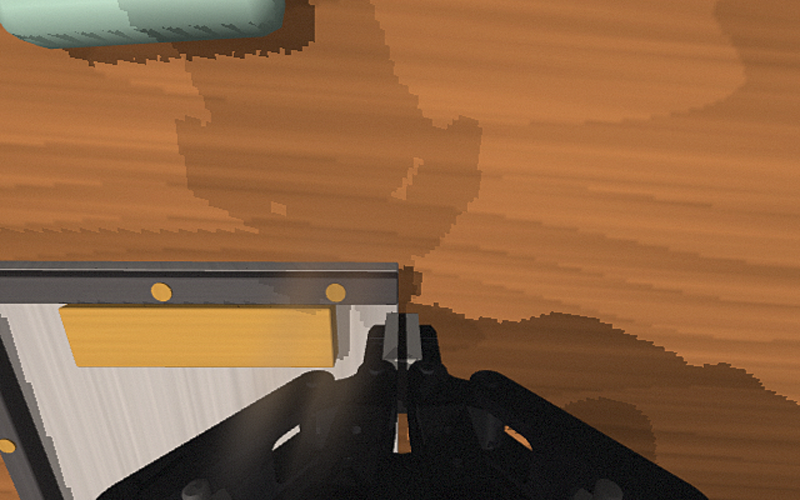

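>>> jog_arm([
  [0,0,0,0,-0.005,0,0],
  [0,0,0,0,-0.011,0,0],
  [0,0,0,0,-0.017,0,0],
  [0,0,0,0,-0.023,0,0],
  [0,0,0,0,-0.029,0,0],
  [0,0,0,0,-0.035,0,0],
  [0,0,0,0,-0.041,0,0],
  [0,0,0,0,-0.045,0,0],
  [0,0,0,0,-0.045,0,0],
])

```text
time_s: 20.27
tcp_pos: [0.5987, -0.2519, 0.1894]
eef_rot: [-180.0, -0.0, 4.1]
force: [0.1, -2.4, 2.8]
width: 0.0004
```

Run:
```python
from h import *
s=get_state();print(s["tcp_pos"],s["force"],s["width"],inplate(s["tcp_pos"]))
d=snapshot("wrist");crop(d,"pics/w12.png",0,0,640,400,1.25)
```

```text
[ 0.5986578  -0.25191265  0.18942125] [ 0.10218615 -2.42796755  2.75499781] 0.00038598918668109435 [-0.01497444 -0.13418543]
```

View pics/w12.png

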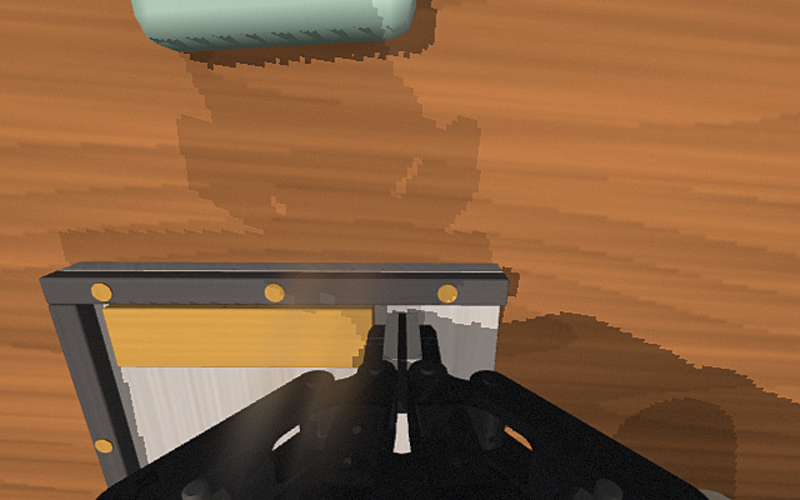

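>>> jog_arm([
  [0,0,0,0,-0.002,0,0],
  [0,0,0,0,-0.004,0,0],
  [0,0,0,0,-0.005,0,0],
  [0,0,0,0,-0.005,0,0],
])

```text
time_s: 20.82
tcp_pos: [0.5983, -0.2469, 0.1893]
eef_rot: [-180.0, -0.0, 4.1]
force: [0.2, -1.8, 3.1]
width: 0.0002
```

>>> jog_arm([
  [0,0,0,0,-0.001,0,0],
  [0,0,0,0,-0.002,0,0],
  [0,0,0,0,-0.002,0,0],
])

```text
time_s: 21.2
tcp_pos: [0.5981, -0.2447, 0.1893]
eef_rot: [-179.9, 0.0, 4.1]
force: [0.6, -2.3, 2.1]
width: -0.0002
```

>>> jog_arm([
  [0,0,0,0,-0.001,0,0],
  [0,0,0,0,-0.002,0,0],
  [0,0,0,0,-0.002,0,0],
])

```text
time_s: 21.58
tcp_pos: [0.598, -0.2425, 0.1893]
eef_rot: [-179.9, 0.0, 4.1]
force: [1.2, -2.8, 3.0]
width: 0.0
```

>>> jog_arm([
  [0,0,0,0,-0.001,0,0],
  [0,0,0,0,-0.002,0,0],
  [0,0,0,0,-0.002,0,0],
])

```text
time_s: 21.95
tcp_pos: [0.5978, -0.2404, 0.1893]
eef_rot: [-179.9, 0.0, 4.1]
force: [0.0, -3.2, 2.5]
width: -0.0001
```

>>> jog_arm([
  [0,0,0,0,-0.001,0,0],
  [0,0,0,0,-0.0015,0,0],
  [0,0,0,0,-0.0015,0,0],
])

```text
time_s: 22.32
tcp_pos: [0.5977, -0.2391, 0.1894]
eef_rot: [-179.9, 0.0, 4.1]
force: [-0.0, -4.5, 3.0]
width: 0.0001
```

Run:
```python
from h import *
s=get_state();print(s["tcp_pos"],s["force"],s["width"],inplate(s["tcp_pos"]))
d=snapshot("wrist");crop(d,"pics/w13.png",0,180,400,400,2)
```

```text
[ 0.5977192  -0.23912633  0.18937874] [-0.03849863 -4.50387871  2.99066862] 0.00011793099577143236 [-0.01499645 -0.12136472]
```

View pics/w13.png

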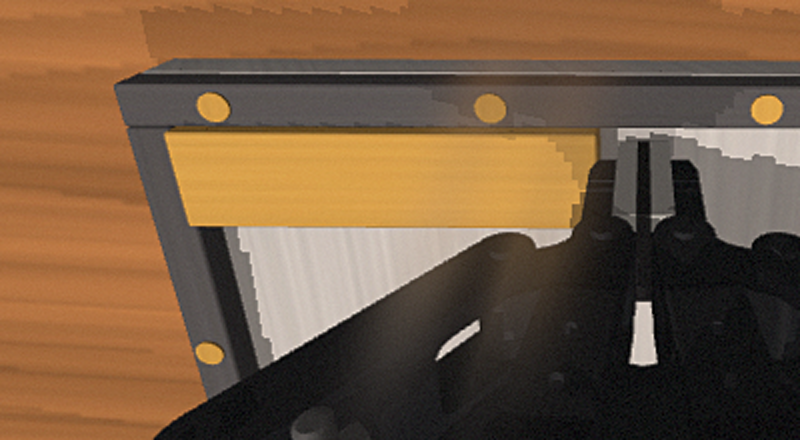

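>>> jog_arm([
  [0,0,0,0,-0.001,0,0],
  [0,0,0,0,-0.0015,0,0],
  [0,0,0,0,-0.0015,0,0],
])

```text
time_s: 22.75
tcp_pos: [0.5976, -0.2387, 0.1894]
eef_rot: [179.9, -0.0, 4.1]
force: [0.6, -7.0, 1.4]
width: 0.0003
```

>>> jog_arm([
  [0,0,0,0,-0.001,0,0],
  [0,0,0,0,-0.002,0,0],
  [0,0,0,0,-0.002,0,0],
])

```text
time_s: 23.12
tcp_pos: [0.5974, -0.2383, 0.1895]
eef_rot: [179.8, -0.1, 4.0]
force: [0.3, -6.0, 0.3]
width: 0.0003
```

>>> jog_arm([
  [0,0,0,0,0.005,0,0],
  [0,0,0,0,0.02,0,0],
  [0,0,0,0,0.02,-0.02,0],
  [0,0,0,0,0.02,-0.06,0.4],
  [0,0,0,0,0.02,-0.06,0.4],
])

```text
time_s: 23.75
tcp_pos: [0.6003, -0.2582, 0.2539]
eef_rot: [179.7, -0.5, 4.0]
force: [-0.4, -0.6, 0.0]
width: 0.0336
```

Run:
```python
from h import *
s=get_state();print(s["tcp_pos"],s["force"],s["width"],inplate(s["tcp_pos"]))
rel(P(-.06,-.065,.25),4.1);rel(P(-.06,-.065,.187),4.1)
d=snapshot("wrist");crop(d,"pics/w14.png",60,80,400,300,2.3)
```

```text
[ 0.60029173 -0.2582456   0.25393736] [-0.42576548 -0.62601124  0.0205306 ] 0.03358129514073886 [-0.01379748 -0.14061899]
rel [ 0.33 -0.46 -0.08] [-0.0463 -0.0756  0.0031] t 23.75
rel [ 0.33 -0.46 -0.08] [-0.0469 -0.0759  0.0661] t 23.75
```

View pics/w14.png

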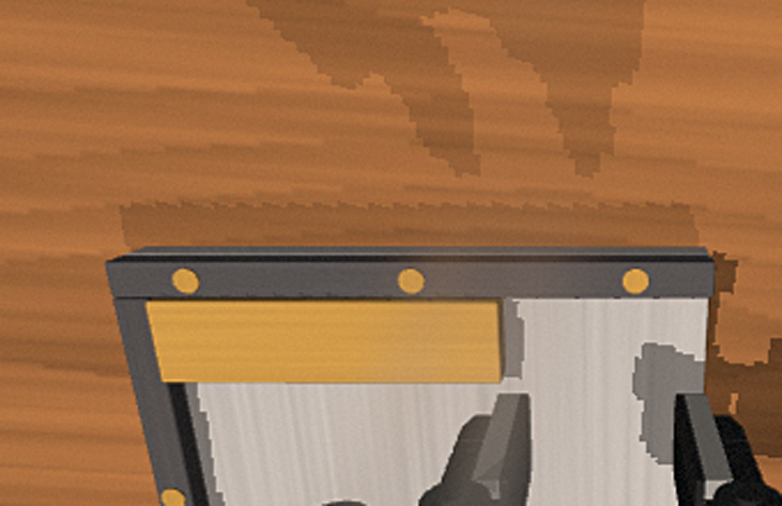

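The bar is now in the corner, with its far edge along row 300 and its end against the side stop. I'll do one more light two-finger press in +x to make sure it is flush.

>>> jog_arm([
  [0.3,-0.4,0,-0.046,-0.02,0,0.4],
  [0.3,-0.4,0,-0.0465,-0.07,0.01,0.4],
  [0.3,-0.4,0,-0.0465,-0.076,0.03,0.4],
  [0.3,-0.4,0,-0.0465,-0.076,0.055,0.4],
  [0.3,-0.4,0,-0.0465,-0.076,0.066,0.4],
  [0.3,-0.4,0,-0.0465,-0.076,0.066,0.4],
])

```text
time_s: 24.55
tcp_pos: [0.5479, -0.1854, 0.1855]
eef_rot: [-179.9, 0.2, 4.0]
force: [-0.1, -0.2, -0.7]
width: 0.034
```

>>> jog_arm([
  [0,0,0,0.007,0,0,0.4],
  [0,0,0,0.014,0,0,0.4],
  [0,0,0,0.018,0,0,0.4],
  [0,0,0,0.02,0,0,0.4],
  [0,0,0,0.02,0,0,0.4],
])

```text
time_s: 25.18
tcp_pos: [0.5679, -0.184, 0.1854]
eef_rot: [-179.9, 0.2, 4.0]
force: [0.0, -0.5, 0.2]
width: 0.0341
```

```bash
python3 -c "
from h import *
s=get_state();print(s['tcp_pos'],s['eef_rot'],s['force'],inplate(s['tcp_pos']))"
```

```text
[ 0.56793591 -0.1839839   0.1854155 ] [-1.79914855e+02  1.66336449e-01  4.02941471e+00] [ 0.00220087 -0.52343891  0.16277946] [-0.04076097 -0.06423398]
```

>>> jog_arm([
  [0,0,0,0.001,0,0,0.4],
  [0,0,0,0.002,0,0,0.4],
  [0,0,0,0.0025,0,0,0.4],
  [0,0,0,0.0025,0,0,0.4],
])

```text
time_s: 25.68
tcp_pos: [0.5702, -0.1838, 0.1854]
eef_rot: [-179.9, 0.2, 4.0]
force: [-0.5, -0.8, 0.7]
width: 0.0343
```

>>> jog_arm([
  [0,0,0,0.001,0,0,0.4],
  [0,0,0,0.0015,0,0,0.4],
  [0,0,0,0.0015,0,0,0.4],
])

```text
time_s: 26.05
tcp_pos: [0.5709, -0.1839, 0.1853]
eef_rot: [-179.9, 0.3, 4.0]
force: [-3.6, 0.3, 2.6]
width: 0.0342
```

>>> jog_arm([
  [0,0,0,0.001,0,0,0.4],
  [0,0,0,0.0015,0,0,0.4],
  [0,0,0,0.0015,0,0,0.4],
])

```text
time_s: 26.42
tcp_pos: [0.5714, -0.184, 0.1852]
eef_rot: [-179.9, 0.5, 4.0]
force: [-6.1, -0.9, 3.9]
width: 0.0341
```

>>> jog_arm([
  [0,0,0,-0.006,0,0,0.4],
  [0,0,0,-0.02,0,-0.005,0.4],
  [0,0,0,-0.04,0,-0.04,0.4],
  [0,0,0,-0.06,0,-0.09,0.6],
  [0,0,0,-0.07,0,-0.12,0.6],
  [0,0,0,-0.07,0,-0.12,0.6],
])

```text
time_s: 27.18
tcp_pos: [0.5035, -0.1894, 0.3082]
eef_rot: [180.0, 0.1, 4.0]
force: [-0.3, -0.3, -0.2]
width: 0.0512
```

Run:
```python
from h import *
s=get_state();print(s["tcp_pos"],s["force"],s["width"],inplate(s["tcp_pos"]))
d=snapshot("wrist");crop(d,"pics/w15.png",150,20,420,220,2.9)
R=cv2.Rodrigues(d["rvec"])[0];print(-R.T@d["tvec"])
```

```text
[ 0.50351404 -0.18943245  0.308176  ] [-0.29603958 -0.31010761 -0.16577025] 0.051200619947963044 [-0.10540753 -0.06506259]
[ 0.58340967 -0.1846923   0.27700324]
```

View pics/w15.png

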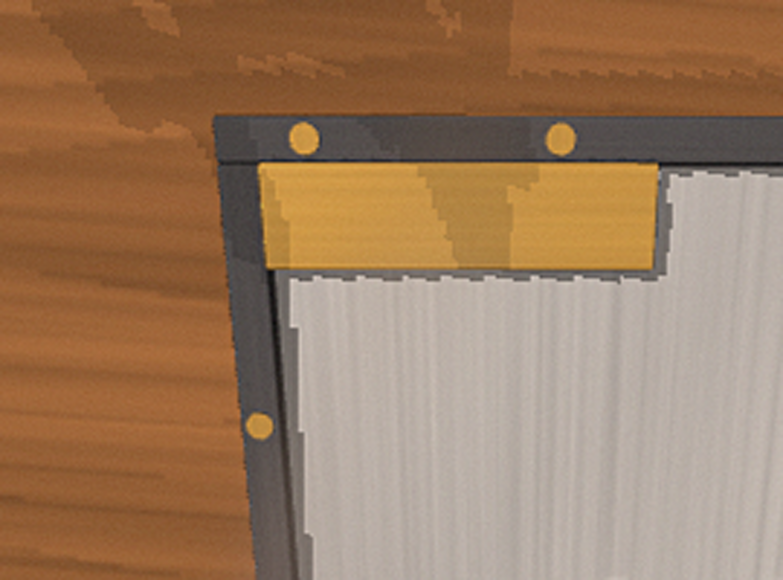

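Run:
```python
from h import *
d=snapshot("wrist");g=lambda p,z:f(d,p,150,20,2.9,z)
W=g([(258,163),(658,163),(654,269),(266,269)],.024);rect("bar",W)
F=g([(675,163),(780,163.5)],.021);S=g([(268,275),(293,575)],.021)
v=S[0]-S[1];print("side yaw",np.degrees(np.arctan2(v[1],v[0])))
YA=np.radians(4.05);c,s=np.cos(YA),np.sin(YA)
r=lambda Q:np.c_[c*Q[:,0]+s*Q[:,1],-s*Q[:,0]+c*Q[:,1]].round(4)
print("bar",r(W),"far",r(F),"side",r(S))
d=snapshot("top");crop(d,"pics/t7.png",180,80,480,305,2.6)
```

```text
bar centre [ 0.5923 -0.1725  0.024 ] yaw 4.07 L,W 0.1085 0.0273
side yaw 4.152488907272782
bar [[ 0.5923 -0.1597]
 [ 0.5923 -0.2679]
 [ 0.565  -0.2685]
 [ 0.565  -0.1596]] far [[ 0.5926 -0.2731]
 [ 0.5925 -0.3018]] side [[ 0.5633 -0.1592]
 [ 0.472  -0.1594]]
```

View pics/t7.png

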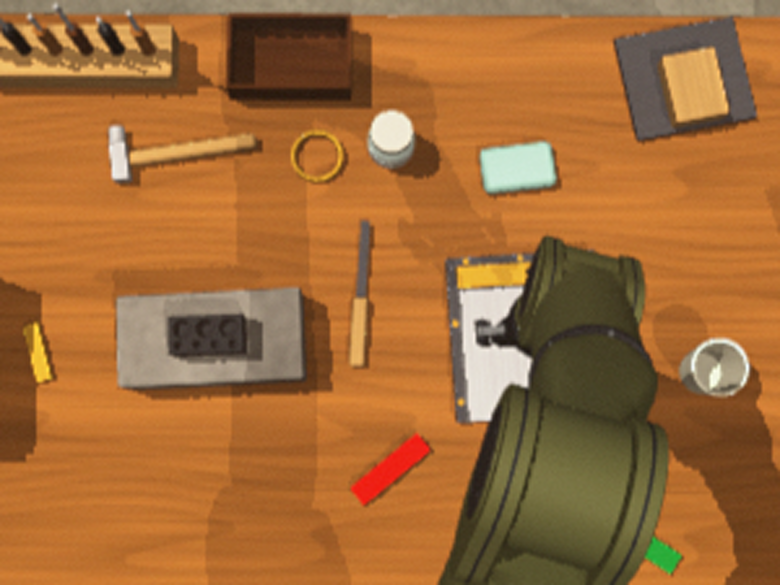

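The bar is flush to within about 0.5 mm at both stops, and its yaw (4.07°) agrees with the stop's (4.15°). The block is on the brick at about (206,335) in the enlarged top view. The arm is clear, so I'm handing in.

```bash
python3 -c "
from workcell import *
print(job_done())"
```

```text
the job is handed in; nothing more can be done
None
```

The job is done and handed in at about 27 s of the 62 s allowed; `job_done()` gives no verdict, so the results below are my own checks.

- **Mould block:** I gripped it across its 46 mm width and carried it to the brick. I lowered it until the wrist force showed contact, then released it. The last top view shows it upright near the middle of the brick.
- **Brass bar:** I pushed it square against the far stop with both fingers, then slid it by its end to the side stop, and pressed it once more towards the far stop. Both final pushes stopped against solid contact, at about 6–7 N. In the last wrist picture it was within about 0.5 mm of both stops and about 0.1° off square.
- **Other things:** the bystanders I could see in the pictures look unmoved. In the last top view the arm covered one red bar and part of the green one; an earlier view showed both in place. At hand-in the fingers were empty and well clear.
- **Disagreement:** the top and wrist cameras put the plate's corner about 3 mm apart in x. I relied on contact force for the final pushes, so this did not affect the fit.

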